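# Heft the look-alike tins and pack the heavy ones

### The job

The three closed steel tins look alike but are filled to different weights: find out by lifting them which is which. Pack the heaviest first, flat on the floor of the plywood crate, then set the second heaviest squarely on top of it, edges in line, and leave the lightest standing upright on the table outside the crate. Set tins down rather than dropping them, and leave the other things on the table where they are.

Things in the scene. Friction and masses are not known exactly. Their poses are not given: they have to be found in the camera images.
- tin_1: closed steel tin, oblong, 58 (its x) by 96 (its y) by 46 mm high, just like the other two; origin: centre of its underside, z up. Weight unknown: one tin is 0.18-0.22 kg, one 0.45-0.55, one 0.74-0.90, spread evenly; drawn anew each time, so only lifting tells which. Upright on the table, right of the crate, long side within 0.5 rad of world y; grasp across the 58 mm
- tin_2: closed steel tin, oblong, 58 (its x) by 96 (its y) by 46 mm high, just like the other two; origin: centre of its underside, z up. Weight unknown: one tin is 0.18-0.22 kg, one 0.45-0.55, one 0.74-0.90, spread evenly; drawn anew each time, so only lifting tells which. Upright on the table, right of the crate, long side within 0.5 rad of world y; grasp across the 58 mm
- tin_3: closed steel tin, oblong, 58 (its x) by 96 (its y) by 46 mm high, just like the other two; origin: centre of its underside, z up. Weight unknown: one tin is 0.18-0.22 kg, one 0.45-0.55, one 0.74-0.90, spread evenly; drawn anew each time, so only lifting tells which. Upright on the table, right of the crate, long side within 0.5 rad of world y; grasp across the 58 mm
- crate: low open plywood crate, fixed on the table, left of the tins; outside 132 (its x) by 144 (its y) by 50 mm high, inside 112 by 124; yaw within 0.45 rad. Origin: centre of its underside, z up. A tin goes in the middle, long side along the crate's y, with 27 mm on either side for the fingers; not two side by side
- crate_floor (a point): centre of the crate's inner floor, 8 mm above the table; axes as the crate's
- timer: wind-up kitchen timer, 62 mm across, 48 high; bystander; origin: centre of its underside
- empty_cup: empty small steel cup, 66 mm across, 33 high; bystander; origin: centre of its underside
- fork: dipping fork with wooden handle, 15 by 223 by 14 mm, lying (its y lengthwise) between the tins and the crate; bystander; origin: under its middle
- rule: aluminium caramel rule, 13 by 340 (its y) by 13 mm, lying near the table's front edge; bystander; origin: under its middle
There are look-alikes about, which are no part of the job. What is shaped like the tin_3 but blue is not meant.

How it is judged:
By the outcome, as a careful person would: the job done as asked, in the order asked, and still so for the second after the job is handed in, with the robot touching nothing.
It also fails if it takes over 72 s, if anything falls off the work surface, if the arm or the gripper's body presses on something with over 40 N, if the wrist force passes 120 N, or if a joint passes its speed limit or range.

### The arm

A 6-joint arm with a two-finger parallel gripper is mounted at the origin on a cart in front of the work surface, level with it; the furniture and walls round the work are solid. World frame = base frame: x ahead of the robot, y to its left, z up, the work surface at z = 0. Lengths are in mm, angles in rad, forces in N, time in s.
With the tool pointing down it reaches from about 400 to 925 mm from the base axis. Payload 3.4 kg.
Tool frame: the origin (TCP) lies at the very end of the fingers, on their centre line; the grasp point (between the pads) lies 19 mm behind it; z points along the fingers, y is the direction in which the jaws open and shut (so a half turn about z gives the same grasp; the last joint's range is limited). The gripper opens to 85 mm and grips with 20 to 120 N. Pads are 22 mm wide; open, the fingers measure 114 mm over their backs; the gripper's body (76 mm by 85 mm) begins 54 mm behind the grasp point. The pads swing forward as they close: fully open they stand 13 mm farther back than shut.
Start: joints at [-1.256, 0.307, 1.506, -0, 1.328, -0.073], TCP at [217.947, -532.1, 231.305] pointing down, gripper open.
Joint ranges: [-3.12, 3.12], [-1.05, 2.28], [0.14, 2.33], [-1.42, 4.57], [0.1, 2.73], [-2.68, 2.68]. Speed limits (rad/s): [2.57, 2.57, 3.14, 3.14, 3.14, 3.14].

### API

Orientations are given as a unit quaternion [w, x, y, z].
In Python, from cell import robot gives the robot as it stands. The module is installed in compiled form; this text tells all that it offers.
- The arm moves only by the shell command python3 -m creep 'ROWS' [FORCE]. ROWS is JSON, a list of rows, each an object of numbers: "tx", "ty", "tz": the shift along the tool's x, y, z in mm; "ax", "ay", "az": the turn, a rotation vector about the tool's x, y, z in units of 8 degrees (1.0 is 8 degrees); "hand": the finger opening in mm, from 0 to 85.4. A call has 1 to 12 rows; each row is the pose to reach, as a shift and turn from the pose commanded when the call began, along the tool's axes at that moment; what a row does not reach only later rows make up. A row lasts 1/10 s, in which the tool goes at most 50 mm and 8.59 degrees, less where a joint would pass 70% of its speed; a pose out of reach is approached as far as the arm can. A call with a gripper value outside its range is refused whole. The fingers move at their own pace and stop on an object; FORCE is the grip in N (left out, the last holds). Time passes only in rows, so rows that repeat a pose let the fingers close. It gives the time, the measured TCP pose, the force and the opening at its end, in the units of the state.
- robot.read_state(): the state, without advancing time (a new reading comes with each control period).
- robot.read_camera(name): name is "scene" or "side" or "wrist"; returns a dict with "pixels" (400x640x3 uint8, blue, green, red), "z_map" (400x640 float32, mm along the optical axis (not along the pixel's ray), 0 where there is no reading), "intrinsics" (3x3 intrinsics, pixels), "R" (3x3) and "t" (3): a world point X has camera coordinates R X + t. Camera axes: x right, y down, z forward; pixel columns grow to the right and rows downward; lengths in mm; the calibration is good to about 2 mm. A picture is of the moment at which its call begins.
- robot.job_done(): hands the job in, once; it reports no verdict.
The state is a dict: "time_s": time; "joint_pos": joint angles; "joint_velocities": joint speeds; "tau": joint torques, N m; "position": TCP position; "eef_rot": TCP orientation; "ft_force": force on the tool from outside, world axes, zero at the start; "wrist_torque": the same for the moment, N m; "opening": finger opening in mm.
Only numpy, scipy, OpenCV 4.12 (cv2) and the standard library are available. Lean on these libraries where they do the work, as an engineer would, in place of code of your own. Each camera call takes 0.05 s, during which the arm holds its last target. There are 200 camera calls.

## Working session

There is one attempt and no reset: what is moved stays moved. The work goes in short steps, Python scripts to look and compute and a shell command to move; the robot and the scene stay as the last step left them, time stands still between calls to the robot, and variables do not carry over. Pictures are saved under pics/ and viewed, about 8 in all and at most 12, crops included, and the job is handed in when it is done.

```bash
mkdir -p pics
cat > h.py <<'E'
import numpy as np, cv2
from cell import robot
def snap(n,f):
    c=robot.read_camera(n); cv2.imwrite('pics/'+f+'.png',c['pixels']); np.savez('pics/'+f+'.npz',**c); return c
def world(c,u,v):
    z=float(c['z_map'][int(v),int(u)]); K=c['intrinsics']
    return c['R'].T@(z*np.linalg.solve(K,[u,v,1])-c['t'])
E
python3 - <<'E'
from h import *
snap('scene','s0'); snap('side','d0')
s=robot.read_state()
for k in s: print(k,np.round(s[k],3))
E
```

```text
time_s 0.1
joint_pos [-1.256  0.307  1.508  0.     1.328 -0.074]
joint_velocities [ 0.    -0.003 -0.002  0.001  0.001  0.001]
tau [ 0.0000e+00 -4.5853e+01 -2.5261e+01 -0.0000e+00  6.0000e-03 -0.0000e+00]
position [ 217.745 -531.487  230.468]
eef_rot [-0.001  0.981  0.193 -0.   ]
ft_force [0.229 0.969 1.288]
wrist_torque [ 0.014 -0.027  0.011]
opening 85.304
```

View pics/s0.png

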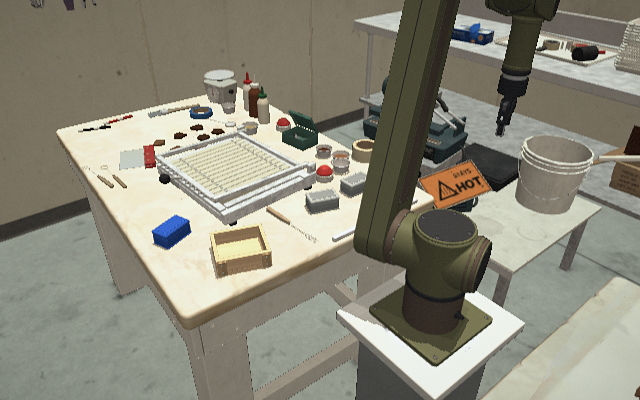

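The scene view shows the crate at about (240,250), the blue look-alike at (171,231), and grey tins at (322,200) and (353,184). The third tin is probably hidden by the arm. The fork is near (290,222).

View pics/d0.png

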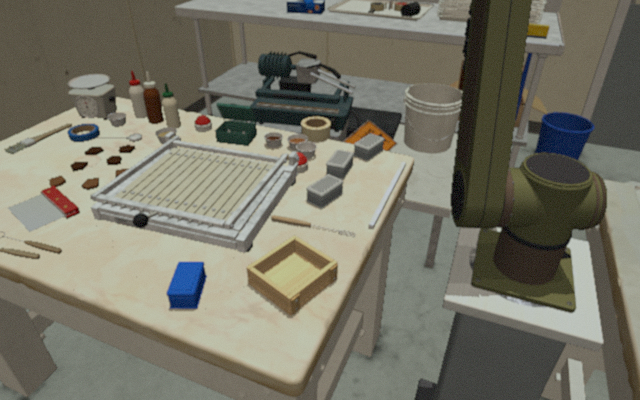

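Run:
```python
from h import *
c=np.load('pics/s0.npz')
for p in [(322,195),(353,180),(240,250),(171,225),(235,265),(290,222)]: print(p,world(c,*p).round())
```

```text
(322, 195) [510. -90.  46.]
(353, 180) [ 519. -227.   46.]
(240, 250) [472. 229.  13.]
(171, 225) [650. 343.  47.]
(235, 265) [412. 278.  26.]
(290, 222) [501.  40.   7.]
```

The side view shows all three grey tins at about (325,188), (340,161) and (369,146), and the crate at (292,272). The blue look-alike at (187,284) is not meant: it is blue and left of the crate, while the three grey ones are right of it. Next I fit rectangles to the points at top height.

```bash
cat >> h.py <<'E'
def cloud(c):
    K=c['intrinsics'];z=c['z_map'].astype(float)
    v,u=np.mgrid[0:400,0:640]; k=z>0
    P=np.stack([(u-K[0,2])/K[0,0]*z,(v-K[1,2])/K[1,1]*z,z],-1)
    return (P-c['t'])@c['R'],k
def rects(c,zlo,zhi,box,minpx=40):
    W,k=cloud(c)
    m=k&(W[...,2]>zlo)&(W[...,2]<zhi)&(W[...,0]>box[0])&(W[...,0]<box[1])&(W[...,1]>box[2])&(W[...,1]<box[3])
    n,l,s,ce=cv2.connectedComponentsWithStats(m.astype(np.uint8),connectivity=8)
    for i in range(1,n):
        if s[i,4]<minpx: continue
        p=W[l==i]; (x,y),(w,h),a=cv2.minAreaRect(p[:,:2].astype(np.float32))
        if w>h: w,h,a=h,w,a-90
        a=np.deg2rad(a); a=(a+np.pi/2)%np.pi-np.pi/2
        print('px',ce[i].round(),'n',s[i,4],'xy',round(x,1),round(y,1),'size',round(w),round(h),'yaw(long from y) %.3f'%a,'z %.1f'%np.median(p[:,2]))
E
python3 - <<'E'
from h import *
for n in 's0','d0':
    c=np.load(f'pics/{n}.npz'); print(n)
    rects(c,42,49,(350,700,-500,60)); print('crate'); rects(c,46,54,(330,620,100,320),20); 
c=np.load('pics/d0.npz')
im=cv2.resize(c['pixels'][110:310,230:430],(800,800))[:600]
cv2.imwrite('pics/crop.png',im)
E
```

```text
s0
px [363. 150.] n 40 xy 663.8 -400.6 size 33 68 yaw(long from y) -1.123 z 45.8
px [324. 168.] n 41 xy 640.3 -205.1 size 33 37 yaw(long from y) 1.077 z 46.1
px [354. 178.] n 223 xy 523.3 -242.7 size 59 97 yaw(long from y) -0.007 z 46.5
px [289. 187.] n 105 xy 617.8 -46.8 size 14 214 yaw(long from y) 0.056 z 45.2
px [321. 195.] n 285 xy 514.5 -90.8 size 65 94 yaw(long from y) -0.357 z 46.4
crate
px [235. 208.] n 151 xy 607.7 153.4 size 24 106 yaw(long from y) 0.005 z 51.7
px [239. 243.] n 586 xy 462.8 232.6 size 142 144 yaw(long from y) -0.368 z 50.5
d0
px [318. 128.] n 53 xy 659.9 -404.4 size 30 83 yaw(long from y) -1.058 z 46.6
px [368. 141.] n 245 xy 474.8 -378.8 size 57 98 yaw(long from y) -0.314 z 46.8
px [339. 158.] n 293 xy 525.1 -245.1 size 57 102 yaw(long from y) -0.013 z 46.7
px [282. 187.] n 66 xy 615.5 -45.6 size 5 206 yaw(long from y) 0.061 z 45.1
px [324. 184.] n 404 xy 515.4 -92.5 size 60 100 yaw(long from y) -0.337 z 46.7
crate
px [248. 228.] n 239 xy 611.1 153.7 size 21 106 yaw(long from y) 0.056 z 52.0
px [291. 267.] n 1032 xy 466.3 231.5 size 140 146 yaw(long from y) -0.357 z 50.1
```

View pics/crop.png

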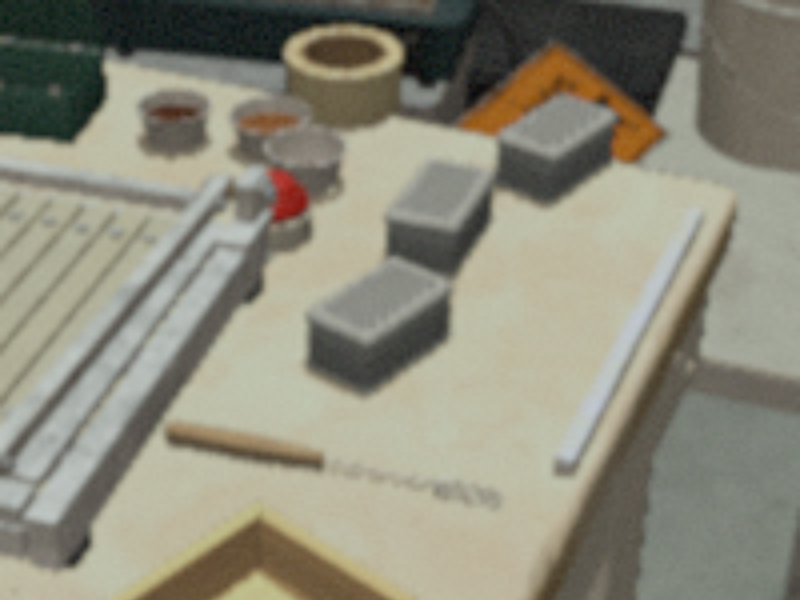

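The crop confirms three grey tins at crop (380,320), (440,210) and (560,145). Their tops are at z≈46 and about 58x97, matching the description. I start with the nearest, C (475,-379).

```bash
cat >> h.py <<'E'
from scipy.spatial.transform import Rotation as Ro
def plan(x,y,z,yaw):
    "rows to put TCP at x,y,z, tool down, jaw axis along yaw (mod pi)"
    s=robot.read_state(); q=s['eef_rot']; R=Ro.from_quat([q[1],q[2],q[3],q[0]])
    best=None
    for k in (0,np.pi):
        a=yaw+k; Y=np.array([np.cos(a),np.sin(a),0]); Z=np.array([0,0,-1.]); X=np.cross(Y,Z)
        r=(R.inv()*Ro.from_matrix(np.stack([X,Y,Z],1))).as_rotvec()
        if best is None or np.linalg.norm(r)<np.linalg.norm(best): best=r
    d=R.inv().apply(np.array([x,y,z])-s['position'])
    print('t',s['time_s'],'pos',np.round(s['position'],1),'T',d.round(1),'A',(np.rad2deg(best)/8).round(2),'j6',round(s['joint_pos'][5],2),'F',np.round(s['ft_force'],2),'open',round(s['opening'],1))
E
python3 - <<'E'
from h import *
plan(475,-379,200,-.314)
E
```

```text
t 0.1 pos [ 217.7 -531.5  230.5] T [295.9 -43.5  30.6] A [-0.01 -0.01 -6.22] j6 -0.07 F [0.23 0.97 1.29] open 85.3
```

```bash
python3 -m creep '[{"tx":296,"ty":-43.5,"tz":30,"az":-6.22,"hand":85},{"tx":296,"ty":-43.5,"tz":30,"az":-6.22,"hand":85},{"tx":296,"ty":-43.5,"tz":30,"az":-6.22,"hand":85},{"tx":296,"ty":-43.5,"tz":30,"az":-6.22,"hand":85},{"tx":296,"ty":-43.5,"tz":30,"az":-6.22,"hand":85},{"tx":296,"ty":-43.5,"tz":30,"az":-6.22,"hand":85},{"tx":296,"ty":-43.5,"tz":30,"az":-6.22,"hand":85},{"tx":296,"ty":-43.5,"tz":30,"az":-6.22,"hand":85},{"tx":296,"ty":-43.5,"tz":30,"az":-6.22,"hand":85},{"tx":296,"ty":-43.5,"tz":30,"az":-6.22,"hand":85}]' 80
python3 - <<'E'
from h import *
c=snap('wrist','w1'); rects(c,41,50,(350,620,-500,0)); plan(475,-379,12,-.314)
E
```

```text
t 0.15 pos [ 217.8 -531.6  230.6] T [295.8 -43.4 218.7] A [-0.01 -0.01 -6.22] j6 -0.07 F [-0.44  0.82 -0.34] open 85.4schema error: expected keys tx, ty, tz, ax, ay, az, hand
```

View pics/w1.png

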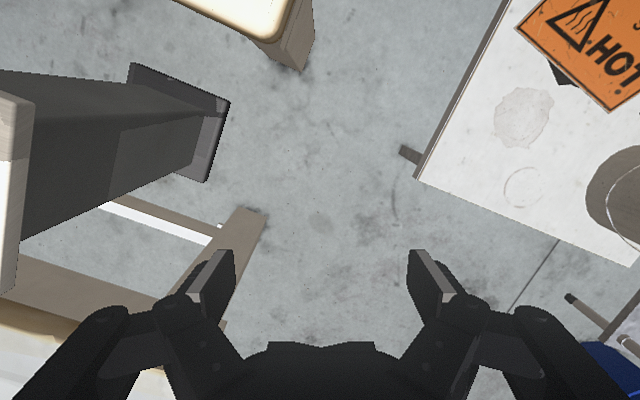

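The move was refused because every key must be given, so the arm hasn't moved. The wrist picture shows only floor, with the fingers at (210,290) and (430,290).

```bash
python3 -m creep '[{"tx":296,"ty":-43.5,"tz":30,"ax":0,"ay":0,"az":-6.22,"hand":85},{"tx":296,"ty":-43.5,"tz":30,"ax":0,"ay":0,"az":-6.22,"hand":85},{"tx":296,"ty":-43.5,"tz":30,"ax":0,"ay":0,"az":-6.22,"hand":85},{"tx":296,"ty":-43.5,"tz":30,"ax":0,"ay":0,"az":-6.22,"hand":85},{"tx":296,"ty":-43.5,"tz":30,"ax":0,"ay":0,"az":-6.22,"hand":85},{"tx":296,"ty":-43.5,"tz":30,"ax":0,"ay":0,"az":-6.22,"hand":85},{"tx":296,"ty":-43.5,"tz":30,"ax":0,"ay":0,"az":-6.22,"hand":85},{"tx":296,"ty":-43.5,"tz":30,"ax":0,"ay":0,"az":-6.22,"hand":85},{"tx":296,"ty":-43.5,"tz":30,"ax":0,"ay":0,"az":-6.22,"hand":85},{"tx":296,"ty":-43.5,"tz":30,"ax":0,"ay":0,"az":-6.22,"hand":85}]' 80
python3 - <<'E'
from h import *
c=snap('wrist','w2'); rects(c,41,50,(350,620,-500,0)); plan(475,-379,12,-.314)
E
```

```text
time_s: 1.15
position: [474.1, -380.5, 201.4]
eef_rot: [-0.0, 0.809, 0.587, -0.0]
ft_force: [0.0, 0.3, -0.3]
opening: 84.9
px [331.  39.] n 5173 xy 525.1 -255.0 size 58 78 yaw(long from y) -0.011 z 44.9
px [322. 179.] n 4651 xy 475.1 -382.2 size 57 94 yaw(long from y) -0.309 z 44.9
t 1.2 pos [ 474.1 -380.6  201.5] T [  1.9   0.4 189.5] A [-0.    0.   -0.01] j6 -0.43 F [ 0.09 -0.38  0.02] open 85.0
```

```bash
python3 -m creep '[{"tx":0,"ty":1,"tz":50,"ax":0,"ay":0,"az":0,"hand":85},{"tx":0,"ty":1,"tz":100,"ax":0,"ay":0,"az":0,"hand":85},{"tx":0,"ty":1,"tz":145,"ax":0,"ay":0,"az":0,"hand":85},{"tx":0,"ty":1,"tz":175,"ax":0,"ay":0,"az":0,"hand":85},{"tx":0,"ty":1,"tz":188,"ax":0,"ay":0,"az":0,"hand":85},{"tx":0,"ty":1,"tz":193,"ax":0,"ay":0,"az":0,"hand":85},{"tx":0,"ty":1,"tz":193,"ax":0,"ay":0,"az":0,"hand":50},{"tx":0,"ty":1,"tz":193,"ax":0,"ay":0,"az":0,"hand":50},{"tx":0,"ty":1,"tz":193,"ax":0,"ay":0,"az":0,"hand":50},{"tx":0,"ty":1,"tz":193,"ax":0,"ay":0,"az":0,"hand":50},{"tx":0,"ty":1,"tz":193,"ax":0,"ay":0,"az":0,"hand":50},{"tx":0,"ty":1,"tz":193,"ax":0,"ay":0,"az":0,"hand":50}]' 80
```

```text
time_s: 2.4
position: [477.3, -381.1, 10.5]
eef_rot: [0.002, 0.809, 0.588, 0.0]
ft_force: [-1.3, -0.3, 7.1]
opening: 56.9
```

```bash
python3 -m creep '[{"tx":0,"ty":0,"tz":-8,"ax":0,"ay":0,"az":0,"hand":50},{"tx":0,"ty":0,"tz":-20,"ax":0,"ay":0,"az":0,"hand":50},{"tx":0,"ty":0,"tz":-30,"ax":0,"ay":0,"az":0,"hand":50},{"tx":0,"ty":0,"tz":-30,"ax":0,"ay":0,"az":0,"hand":50},{"tx":0,"ty":0,"tz":-30,"ax":0,"ay":0,"az":0,"hand":50},{"tx":0,"ty":0,"tz":-30,"ax":0,"ay":0,"az":0,"hand":50},{"tx":0,"ty":0,"tz":-30,"ax":0,"ay":0,"az":0,"hand":50},{"tx":0,"ty":0,"tz":-30,"ax":0,"ay":0,"az":0,"hand":50},{"tx":0,"ty":0,"tz":-30,"ax":0,"ay":0,"az":0,"hand":50}]'
python3 - <<'E'
from h import *
f=[]
for i in range(4): robot.read_camera('side'); s=robot.read_state(); f.append(s['ft_force'])
print(np.round(f,2),np.round(s['wrist_torque'],3)); plan(525,-245,120,-.01)
E
```

```text
time_s: 3.3
position: [476.2, -379.8, 37.9]
eef_rot: [-0.0, 0.809, 0.588, -0.0]
ft_force: [0.3, -0.2, -4.4]
opening: 56.9
[[-0.36 -1.34 -3.74]
 [-0.44 -0.29 -4.26]
 [ 0.06 -0.47 -4.49]
 [ 0.38 -0.46 -5.44]] [ 0.016  0.008 -0.031]
t 3.5 pos [ 476.3 -379.9   38.2] T [143.4   4.7 -81.8] A [-0.   -0.   -2.17] j6 -0.43 F [ 0.38 -0.46 -5.44] open 56.9
```

C weighs ≈0.46 kg, so it is the medium tin. I set it back down and go to B.

```bash
python3 -m creep '[{"tx":0,"ty":0,"tz":15,"ax":0,"ay":0,"az":0,"hand":50},{"tx":0,"ty":0,"tz":23,"ax":0,"ay":0,"az":0,"hand":50},{"tx":0,"ty":0,"tz":27,"ax":0,"ay":0,"az":0,"hand":50},{"tx":0,"ty":0,"tz":28,"ax":0,"ay":0,"az":0,"hand":50},{"tx":0,"ty":0,"tz":28,"ax":0,"ay":0,"az":0,"hand":85},{"tx":0,"ty":0,"tz":28,"ax":0,"ay":0,"az":0,"hand":85},{"tx":0,"ty":0,"tz":28,"ax":0,"ay":0,"az":0,"hand":85},{"tx":0,"ty":0,"tz":28,"ax":0,"ay":0,"az":0,"hand":85},{"tx":0,"ty":0,"tz":-20,"ax":0,"ay":0,"az":0,"hand":85},{"tx":0,"ty":0,"tz":-70,"ax":0,"ay":0,"az":0,"hand":85},{"tx":0,"ty":0,"tz":-110,"ax":0,"ay":0,"az":0,"hand":85}]' && python3 -m creep '[{"tx":143,"ty":4.7,"tz":0,"ax":0,"ay":0,"az":-2.17,"hand":85},{"tx":143,"ty":4.7,"tz":0,"ax":0,"ay":0,"az":-2.17,"hand":85},{"tx":143,"ty":4.7,"tz":0,"ax":0,"ay":0,"az":-2.17,"hand":85},{"tx":143,"ty":4.7,"tz":0,"ax":0,"ay":0,"az":-2.17,"hand":85},{"tx":143,"ty":4.7,"tz":0,"ax":0,"ay":0,"az":-2.17,"hand":85}]'
python3 - <<'E'
from h import *
c=snap('wrist','w3'); rects(c,41,50,(350,600,-500,0));c=snap('side','d3'); rects(c,42,50,(350,600,-500,0)); plan(525,-245,8,-.01)
E
```

```text
time_s: 4.6
position: [476.8, -380.5, 150.7]
eef_rot: [0.001, 0.809, 0.588, 0.0]
ft_force: [0.8, -1.1, 0.1]
opening: 85.1
time_s: 5.1
position: [525.3, -244.5, 148.6]
eef_rot: [0.0, 0.71, 0.704, -0.0]
ft_force: [-0.0, -1.0, -0.2]
opening: 85.2
px [298.  32.] n 5145 xy 509.0 -113.8 size 55 57 yaw(long from y) 1.248 z 44.8
px [321. 193.] n 6580 xy 525.3 -245.8 size 57 95 yaw(long from y) -0.012 z 44.9
px [272. 316.] n 3603 xy 475.0 -380.7 size 57 96 yaw(long from y) -0.309 z 44.9
px [368. 141.] n 252 xy 475.1 -380.5 size 58 98 yaw(long from y) -0.282 z 46.8
px [339. 158.] n 318 xy 525.5 -244.3 size 57 100 yaw(long from y) -0.019 z 46.9
px [324. 184.] n 428 xy 516.1 -91.8 size 60 96 yaw(long from y) -0.315 z 46.6
t 5.2 pos [ 524.9 -246.2  148.4] T [  1.3   0.  140.4] A [ 0.    0.01 -0.01] j6 -0.5 F [-0.11 -0.45  0.1 ] open 84.8
```

```bash
python3 -m creep '[{"tx":0.7,"ty":0,"tz":50,"ax":0,"ay":0,"az":0,"hand":85},{"tx":0.7,"ty":0,"tz":95,"ax":0,"ay":0,"az":0,"hand":85},{"tx":0.7,"ty":0,"tz":125,"ax":0,"ay":0,"az":0,"hand":85},{"tx":0.7,"ty":0,"tz":136,"ax":0,"ay":0,"az":0,"hand":85},{"tx":0.7,"ty":0,"tz":139,"ax":0,"ay":0,"az":0,"hand":85},{"tx":0.7,"ty":0,"tz":139,"ax":0,"ay":0,"az":0,"hand":50},{"tx":0.7,"ty":0,"tz":139,"ax":0,"ay":0,"az":0,"hand":50},{"tx":0.7,"ty":0,"tz":139,"ax":0,"ay":0,"az":0,"hand":50},{"tx":0.7,"ty":0,"tz":139,"ax":0,"ay":0,"az":0,"hand":50},{"tx":0.7,"ty":0,"tz":139,"ax":0,"ay":0,"az":0,"hand":50},{"tx":0.7,"ty":0,"tz":139,"ax":0,"ay":0,"az":0,"hand":50}]' && python3 -m creep '[{"tx":0,"ty":0,"tz":-8,"ax":0,"ay":0,"az":0,"hand":50},{"tx":0,"ty":0,"tz":-20,"ax":0,"ay":0,"az":0,"hand":50},{"tx":0,"ty":0,"tz":-30,"ax":0,"ay":0,"az":0,"hand":50},{"tx":0,"ty":0,"tz":-30,"ax":0,"ay":0,"az":0,"hand":50},{"tx":0,"ty":0,"tz":-30,"ax":0,"ay":0,"az":0,"hand":50},{"tx":0,"ty":0,"tz":-30,"ax":0,"ay":0,"az":0,"hand":50},{"tx":0,"ty":0,"tz":-30,"ax":0,"ay":0,"az":0,"hand":50},{"tx":0,"ty":0,"tz":-30,"ax":0,"ay":0,"az":0,"hand":50}]'
python3 - <<'E'
from h import *
f=[]
for i in range(4): robot.read_camera('side'); s=robot.read_state(); f.append(s['ft_force'])
print(np.round(f,2),np.round(s['wrist_torque'],3)); plan(515.5,-92,120,-.335)
print('crate');plan(465,232,120,-.36)
E
```

```text
time_s: 6.3
position: [525.9, -245.8, 11.3]
eef_rot: [0.002, 0.711, 0.703, 0.0]
ft_force: [-1.3, -1.5, 6.4]
opening: 56.4
time_s: 7.1
position: [524.6, -244.5, 38.8]
eef_rot: [-0.001, 0.711, 0.703, -0.0]
ft_force: [0.9, -0.0, -8.5]
opening: 57.0
[[ 0.11  0.25 -8.73]
 [ 0.3  -0.09 -8.08]
 [-0.87  0.23 -8.66]
 [-0.5   0.34 -9.59]] [-0.025  0.007 -0.075]
t 7.3 pos [ 524.8 -244.6   39.1] T [152.6 -11.  -80.9] A [-0.   -0.    2.32] j6 -0.5 F [-0.5   0.34 -9.59] open 56.8
crate
t 7.3 pos [ 524.8 -244.6   39.1] T [476.  -64.9 -80.8] A [-0.  -0.   2.5] j6 -0.5 F [-0.5   0.34 -9.59] open 56.8
```

B weighs ≈0.88 kg, so it is the heaviest, and A is the lightest by elimination. I carry B to a point just short of the crate and check the crate's pose from there.

Run:
```python
from h import *
plan(423,120,170,-.36)
```

```text
t 7.3 pos [ 524.8 -244.6   39.1] T [ 363.6 -105.7 -130.8] A [-0.  -0.   2.5] j6 -0.5 F [-0.5   0.34 -9.59] open 56.8
```

```bash
python3 -m creep '[{"tx":0,"ty":0,"tz":-30,"ax":0,"ay":0,"az":0,"hand":50},{"tx":10,"ty":-3,"tz":-70,"ax":0,"ay":0,"az":0,"hand":50},{"tx":40,"ty":-11,"tz":-105,"ax":0,"ay":0,"az":0.3,"hand":50},{"tx":80,"ty":-23,"tz":-125,"ax":0,"ay":0,"az":0.6,"hand":50},{"tx":125,"ty":-36,"tz":-131,"ax":0,"ay":0,"az":0.9,"hand":50},{"tx":170,"ty":-50,"tz":-131,"ax":0,"ay":0,"az":1.2,"hand":50},{"tx":215,"ty":-62,"tz":-131,"ax":0,"ay":0,"az":1.5,"hand":50},{"tx":260,"ty":-75,"tz":-131,"ax":0,"ay":0,"az":1.8,"hand":50},{"tx":305,"ty":-88,"tz":-131,"ax":0,"ay":0,"az":2.1,"hand":50},{"tx":340,"ty":-99,"tz":-131,"ax":0,"ay":0,"az":2.4,"hand":50},{"tx":363,"ty":-105.7,"tz":-131,"ax":0,"ay":0,"az":2.5,"hand":50},{"tx":363,"ty":-105.7,"tz":-131,"ax":0,"ay":0,"az":2.5,"hand":50}]' 100
python3 - <<'E'
from h import *
c=snap('wrist','w4'); rects(c,44,54,(350,590,120,330),100);c=snap('side','d4'); rects(c,46,54,(330,620,100,320),100); c=snap('scene','s4'); rects(c,46,54,(330,620,100,320),100); plan(465,232,60,-.36)
E
```

```text
time_s: 8.5
position: [421.2, 122.2, 170.4]
eef_rot: [-0.001, 0.821, 0.571, 0.0]
ft_force: [1.2, -0.8, -7.5]
opening: 56.2
px [325.  89.] n 5281 xy 458.6 214.6 size 109 139 yaw(long from y) 1.214 z 48.9
px [248. 228.] n 249 xy 611.4 153.6 size 20 106 yaw(long from y) 0.055 z 52.1
px [291. 267.] n 1018 xy 465.0 230.8 size 139 148 yaw(long from y) -0.367 z 50.1
px [236. 208.] n 150 xy 608.0 153.7 size 24 104 yaw(long from y) 0.021 z 51.4
px [239. 243.] n 582 xy 464.6 231.8 size 142 144 yaw(long from y) -0.370 z 50.4
t 8.65 pos [423.  119.2 170.4] T [120.4  -0.3 110.4] A [0.   0.   0.01] j6 0.54 F [ 1.   -0.26 -8.52] open 56.7
```

View pics/w4.png

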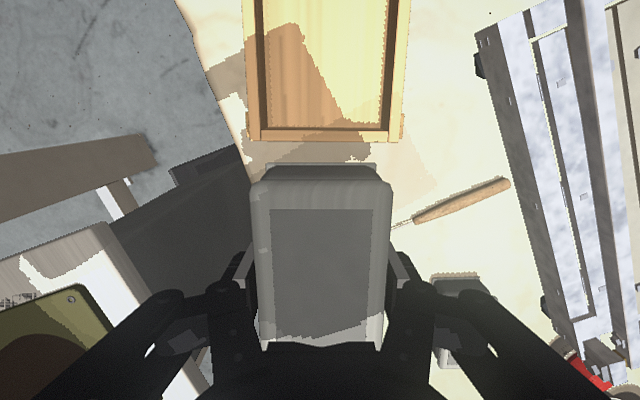

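The wrist view shows the tin held straight (centre column ≈321), with the crate ahead (centre column ≈323) and its sides parallel to the tin. I move in over it and lower.

```bash
python3 -m creep '[{"tx":40,"ty":0,"tz":10,"ax":0,"ay":0,"az":0,"hand":50},{"tx":80,"ty":-0.5,"tz":30,"ax":0,"ay":0,"az":0,"hand":50},{"tx":110,"ty":-0.7,"tz":50,"ax":0,"ay":0,"az":0,"hand":50},{"tx":120,"ty":-0.7,"tz":65,"ax":0,"ay":0,"az":0,"hand":50},{"tx":120,"ty":-0.7,"tz":85,"ax":0,"ay":0,"az":0,"hand":50},{"tx":120,"ty":-0.7,"tz":105,"ax":0,"ay":0,"az":0,"hand":50},{"tx":120,"ty":-0.7,"tz":122,"ax":0,"ay":0,"az":0,"hand":50},{"tx":120,"ty":-0.7,"tz":134,"ax":0,"ay":0,"az":0,"hand":50},{"tx":120,"ty":-0.7,"tz":140,"ax":0,"ay":0,"az":0,"hand":50},{"tx":120,"ty":-0.7,"tz":140,"ax":0,"ay":0,"az":0,"hand":50},{"tx":120,"ty":-0.7,"tz":140,"ax":0,"ay":0,"az":0,"hand":50}]'
python3 - <<'E'
from h import *
plan(464.5,231.7,20,-.362)
E
```

```text
time_s: 9.75
position: [465.4, 231.9, 30.8]
eef_rot: [0.0, 0.822, 0.569, 0.001]
ft_force: [1.1, 0.8, -8.6]
opening: 57.1
t 9.75 pos [465.4 231.9  30.8] T [-0.5 -0.8 10.8] A [ 0.01 -0.    0.01] j6 0.74 F [ 1.08  0.77 -8.64] open 57.1
```

Inside without contact. I lower slowly until I feel the floor.

```bash
python3 -m creep '[{"tx":-0.5,"ty":-0.8,"tz":6,"ax":0,"ay":0,"az":0,"hand":50},{"tx":-0.5,"ty":-0.8,"tz":9,"ax":0,"ay":0,"az":0,"hand":50},{"tx":-0.5,"ty":-0.8,"tz":10,"ax":0,"ay":0,"az":0,"hand":50},{"tx":-0.5,"ty":-0.8,"tz":10,"ax":0,"ay":0,"az":0,"hand":50}]' && python3 -m creep '[{"tx":0,"ty":0,"tz":0.5,"ax":0,"ay":0,"az":0,"hand":50},{"tx":0,"ty":0,"tz":1,"ax":0,"ay":0,"az":0,"hand":50},{"tx":0,"ty":0,"tz":1,"ax":0,"ay":0,"az":0,"hand":50}]'
```

```text
time_s: 10.15
position: [464.0, 231.8, 22.0]
eef_rot: [0.0, 0.822, 0.569, 0.001]
ft_force: [-2.9, -3.3, 5.3]
opening: 56.8
time_s: 10.45
position: [464.0, 231.7, 21.8]
eef_rot: [0.0, 0.822, 0.569, 0.001]
ft_force: [-4.3, -5.5, 12.7]
opening: 56.9
```

Floor contact is felt. I release with a limited opening, back off upward and look.

```bash
python3 -m creep '[{"tx":0,"ty":0,"tz":-1,"ax":0,"ay":0,"az":0,"hand":57},{"tx":0,"ty":0,"tz":-1,"ax":0,"ay":0,"az":0,"hand":70},{"tx":0,"ty":0,"tz":-1,"ax":0,"ay":0,"az":0,"hand":70},{"tx":0,"ty":0,"tz":-1,"ax":0,"ay":0,"az":0,"hand":70},{"tx":0,"ty":0,"tz":-20,"ax":0,"ay":0,"az":0,"hand":70},{"tx":0,"ty":0,"tz":-60,"ax":0,"ay":0,"az":0,"hand":70},{"tx":0,"ty":0,"tz":-110,"ax":0,"ay":0,"az":0,"hand":85},{"tx":-40,"ty":0,"tz":-130,"ax":0,"ay":0,"az":0,"hand":85},{"tx":-80,"ty":0,"tz":-130,"ax":0,"ay":0,"az":0,"hand":85},{"tx":-80,"ty":0,"tz":-130,"ax":0,"ay":0,"az":0,"hand":85}]'
python3 - <<'E'
from h import *
c=snap('wrist','w5'); rects(c,52.5,56.5,(400,530,160,300),100)
for n in 'side','scene':
    c=snap(n,n+'5'); rects(c,53,58,(400,530,160,300),30)
    rects(c,42,50,(400,600,-450,0),100)
plan(475,-380.7,150,-.309)
E
```

```text
time_s: 11.45
position: [433.0, 153.8, 149.9]
eef_rot: [0.0, 0.823, 0.568, -0.001]
ft_force: [-0.6, 0.6, -0.0]
opening: 85.1
px [322.  90.] n 9065 xy 463.2 230.0 size 56 94 yaw(long from y) -0.360 z 54.9
px [292. 263.] n 722 xy 463.4 231.3 size 59 96 yaw(long from y) -0.360 z 56.2
px [369. 141.] n 264 xy 475.0 -381.1 size 61 97 yaw(long from y) -0.322 z 47.1
px [316. 189.] n 155 xy 523.9 -63.7 size 37 58 yaw(long from y) 1.213 z 46.5
px [239. 240.] n 356 xy 462.0 232.4 size 61 95 yaw(long from y) -0.390 z 56.3
px [322. 195.] n 303 xy 515.0 -92.1 size 65 95 yaw(long from y) -0.340 z 46.7
t 11.6 pos [436.  157.1 149.4] T [-489.5  226.2   -0.9] A [ 0.   -0.01 -0.37] j6 0.61 F [ 1.21 -0.31 -0.8 ] open 85.0
```

View pics/w5.png

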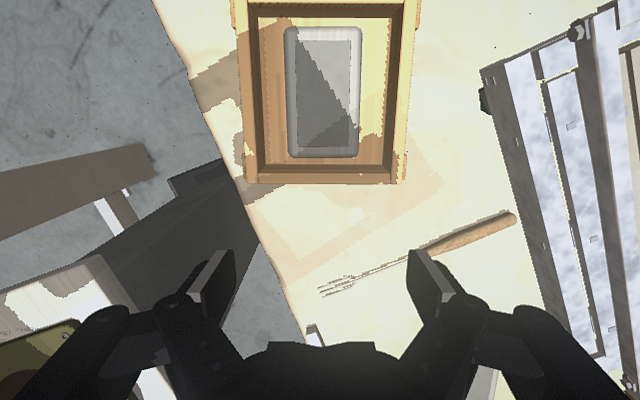

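The wrist view shows the heaviest tin flat and centred in the crate (tin at (323,92), inner walls at x≈258 and 390). The fork is untouched. Next I fetch C.

```bash
python3 -m creep '[{"tx":-489.5,"ty":226,"tz":0,"ax":0,"ay":0,"az":-0.37,"hand":85},{"tx":-489.5,"ty":226,"tz":0,"ax":0,"ay":0,"az":-0.37,"hand":85},{"tx":-489.5,"ty":226,"tz":0,"ax":0,"ay":0,"az":-0.37,"hand":85},{"tx":-489.5,"ty":226,"tz":0,"ax":0,"ay":0,"az":-0.37,"hand":85},{"tx":-489.5,"ty":226,"tz":0,"ax":0,"ay":0,"az":-0.37,"hand":85},{"tx":-489.5,"ty":226,"tz":0,"ax":0,"ay":0,"az":-0.37,"hand":85},{"tx":-489.5,"ty":226,"tz":0,"ax":0,"ay":0,"az":-0.37,"hand":85},{"tx":-489.5,"ty":226,"tz":0,"ax":0,"ay":0,"az":-0.37,"hand":85},{"tx":-489.5,"ty":226,"tz":0,"ax":0,"ay":0,"az":-0.37,"hand":85},{"tx":-489.5,"ty":226,"tz":0,"ax":0,"ay":0,"az":-0.37,"hand":85},{"tx":-489.5,"ty":226,"tz":0,"ax":0,"ay":0,"az":-0.37,"hand":85},{"tx":-489.5,"ty":226,"tz":0,"ax":0,"ay":0,"az":-0.37,"hand":85}]' && python3 -m creep '[{"tx":0,"ty":0,"tz":0,"ax":0,"ay":0,"az":0,"hand":85},{"tx":0,"ty":0,"tz":0,"ax":0,"ay":0,"az":0,"hand":85},{"tx":0,"ty":0,"tz":0,"ax":0,"ay":0,"az":0,"hand":85}]'
python3 - <<'E'
from h import *
c=snap('wrist','w6'); rects(c,41,50,(350,600,-500,0)); plan(475,-380.7,8,-.309)
E
```

```text
time_s: 12.8
position: [477.2, -386.9, 148.4]
eef_rot: [0.002, 0.808, 0.589, -0.0]
ft_force: [0.5, -0.2, -0.5]
opening: 85.0
time_s: 13.1
position: [475.0, -378.9, 149.0]
eef_rot: [-0.001, 0.807, 0.591, 0.0]
ft_force: [1.0, 0.3, 1.0]
opening: 85.0
px [321. 194.] n 6547 xy 475.0 -381.5 size 57 94 yaw(long from y) -0.300 z 44.9
t 13.15 pos [ 475.  -379.1  149.2] T [ -1.6   0.6 141.2] A [-0.   -0.    0.02] j6 -0.44 F [-0.23  0.4   0.19] open 84.9
```

```bash
python3 -m creep '[{"tx":-1.6,"ty":0.5,"tz":50,"ax":0,"ay":0,"az":0,"hand":85},{"tx":-1.6,"ty":0.5,"tz":95,"ax":0,"ay":0,"az":0,"hand":85},{"tx":-1.6,"ty":0.5,"tz":125,"ax":0,"ay":0,"az":0,"hand":85},{"tx":-1.6,"ty":0.5,"tz":136,"ax":0,"ay":0,"az":0,"hand":85},{"tx":-1.6,"ty":0.5,"tz":139,"ax":0,"ay":0,"az":0,"hand":85},{"tx":-1.6,"ty":0.5,"tz":139,"ax":0,"ay":0,"az":0,"hand":50},{"tx":-1.6,"ty":0.5,"tz":139,"ax":0,"ay":0,"az":0,"hand":50},{"tx":-1.6,"ty":0.5,"tz":139,"ax":0,"ay":0,"az":0,"hand":50},{"tx":-1.6,"ty":0.5,"tz":139,"ax":0,"ay":0,"az":0,"hand":50},{"tx":-1.6,"ty":0.5,"tz":139,"ax":0,"ay":0,"az":0,"hand":50},{"tx":-1.6,"ty":0.5,"tz":139,"ax":0,"ay":0,"az":0,"hand":50}]' 80 && python3 -m creep '[{"tx":0,"ty":0,"tz":-8,"ax":0,"ay":0,"az":0,"hand":50},{"tx":0,"ty":0,"tz":-30,"ax":0,"ay":0,"az":0,"hand":50},{"tx":0,"ty":0,"tz":-70,"ax":0,"ay":0,"az":0,"hand":50},{"tx":0,"ty":0,"tz":-120,"ax":0,"ay":0,"az":0,"hand":50},{"tx":0,"ty":0,"tz":-160,"ax":0,"ay":0,"az":0,"hand":50},{"tx":0,"ty":0,"tz":-175,"ax":0,"ay":0,"az":0,"hand":50},{"tx":0,"ty":0,"tz":-175,"ax":0,"ay":0,"az":0,"hand":50},{"tx":0,"ty":0,"tz":-175,"ax":0,"ay":0,"az":0,"hand":50},{"tx":0,"ty":0,"tz":-175,"ax":0,"ay":0,"az":0,"hand":50}]'
python3 - <<'E'
from h import *
plan(420,119,183,-.362)
E
```

```text
time_s: 14.25
position: [475.9, -383.5, 12.6]
eef_rot: [0.002, 0.807, 0.59, 0.0]
ft_force: [-0.4, 0.7, 7.4]
opening: 57.2
time_s: 15.15
position: [473.4, -381.2, 183.1]
eef_rot: [-0.002, 0.807, 0.59, -0.0]
ft_force: [0.4, -0.4, -4.8]
opening: 56.7
t 15.15 pos [ 473.4 -381.2  183.1] T [ 460.5 -202.5    1.9] A [-0.03 -0.01  0.39] j6 -0.44 F [ 0.44 -0.41 -4.84] open 56.7
```

```bash
python3 -m creep '[{"tx":25,"ty":-11,"tz":0,"ax":0,"ay":0,"az":0,"hand":50},{"tx":70,"ty":-31,"tz":0,"ax":0,"ay":0,"az":0.1,"hand":50},{"tx":115,"ty":-51,"tz":0,"ax":0,"ay":0,"az":0.1,"hand":50},{"tx":160,"ty":-70,"tz":0,"ax":0,"ay":0,"az":0.2,"hand":50},{"tx":205,"ty":-90,"tz":0,"ax":0,"ay":0,"az":0.2,"hand":50},{"tx":250,"ty":-110,"tz":0,"ax":0,"ay":0,"az":0.3,"hand":50},{"tx":295,"ty":-130,"tz":0,"ax":0,"ay":0,"az":0.3,"hand":50},{"tx":340,"ty":-150,"tz":0,"ax":0,"ay":0,"az":0.39,"hand":50},{"tx":385,"ty":-169,"tz":0,"ax":0,"ay":0,"az":0.39,"hand":50},{"tx":425,"ty":-187,"tz":0,"ax":0,"ay":0,"az":0.39,"hand":50},{"tx":450,"ty":-198,"tz":0,"ax":0,"ay":0,"az":0.39,"hand":50},{"tx":460.5,"ty":-202.5,"tz":0,"ax":0,"ay":0,"az":0.39,"hand":50}]' && python3 -m creep '[{"tx":0,"ty":0,"tz":0,"ax":0,"ay":0,"az":0,"hand":50},{"tx":0,"ty":0,"tz":0,"ax":0,"ay":0,"az":0,"hand":50},{"tx":0,"ty":0,"tz":0,"ax":0,"ay":0,"az":0,"hand":50}]'
python3 - <<'E'
from h import *
s=robot.read_state(); z=s['position'][2]
c=snap('wrist','w7'); W,k=cloud(c)
rects(c,52.5,56.5,(400,530,160,300),100); rects(c,z+20,z+60,(300,520,0,200),300)
plan(463.5,231.2,80,-.362)
E
```

```text
time_s: 16.35
position: [419.5, 119.9, 183.8]
eef_rot: [-0.001, 0.822, 0.569, -0.001]
ft_force: [0.6, -1.2, -5.4]
opening: 56.6
time_s: 16.65
position: [421.4, 116.5, 184.9]
eef_rot: [0.0, 0.823, 0.568, -0.001]
ft_force: [0.1, -1.0, -5.6]
opening: 57.0
px [319.  52.] n 6659 xy 461.1 224.5 size 56 81 yaw(long from y) -0.363 z 54.9
px [321. 271.] n 31712 xy 423.2 122.0 size 98 98 yaw(long from y) 0.391 z 217.6
t 16.7 pos [421.5 116.5 185. ] T [122.3  -1.5 104.9] A [-0.    0.01 -0.02] j6 0.54 F [ 0.55 -0.12 -5.21] open 56.8
```

View pics/w7.png

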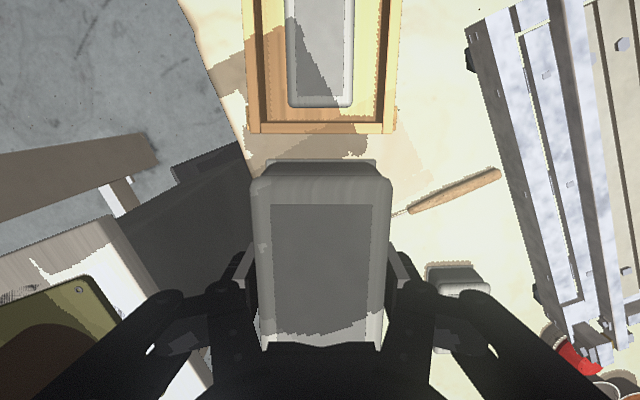

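The wrist view shows tin C held straight (centre column 321), and the packed tin ahead at (320,52). I compare the held tins' far edges between w4 and w7 to get the in-hand offset difference.

Run:
```python
from h import *
for n in 'w4','w7':
    c=np.load(f'pics/{n}.npz'); z=c['z_map']; K=c['intrinsics']
    col=z[120:340,290:350]; zm=np.median(z[230:300,300:340])
    out=[]
    for u in range(290,350,5):
        v=np.where(np.abs(z[120:300,u]-zm)<2.0)[0]
        out.append(120+v.min())
    print(n,zm,K[0,0],'edge row',np.median(out),'-> cam y mm',(np.median(out)-K[1,2])/K[1,1]*zm)
    rows=[]
    for v in range(220,300,5):
        u=np.where(np.abs(z[v,200:450]-zm)<2)[0]; rows.append(200+(u.min()+u.max())/2)
    print(' mid col',np.round(rows[::5],1), (np.median(rows)-K[0,2])/K[0,0]*zm)
```

```text
w4 121.677055 295.51958459016777 edge row 246.0 -> cam y mm 20.25733344184068
 mid col [251.  320.5 320.5 320.5] -0.09527497451671589
w7 122.935394 295.51958459016777 edge row 246.5 -> cam y mm 20.674825988951394
 mid col [320.5 320.5 320.5 320.5] -0.09626027292787644
```

Run:
```python
from h import *
for n in 'w4','w7':
    c=np.load(f'pics/{n}.npz'); z=c['z_map']
    r=[150+np.where(z[150:200,u]<200)[0].min() for u in range(280,360,4) if (z[150:200,u]<200).any()]
    print(n,'first row of tin',r[::3],'z',z[165:200:4,320].round(1), z[240,320])
    g=c['pixels'][150:215,290:350].mean((1,2)).round(0); print(g[::2])
```

```text
w4 first row of tin [np.int64(162), np.int64(162), np.int64(162), np.int64(162), np.int64(162), np.int64(158), np.int64(162)] z [146.9 140.  130.5 128.4 115.9 113.7 114.4 113.2 113.2] 118.2245
[143. 143. 143. 142. 142. 144. 123. 130.  65.  71.  73.  74.  75.  81.
  90.  88. 104. 110. 117. 120. 122. 123. 124. 124. 124. 124. 124. 124.
 124. 127.  99. 101. 101.]
w7 first row of tin [np.int64(159), np.int64(159), np.int64(159), np.int64(159), np.int64(159), np.int64(159), np.int64(159)] z [140.9 131.9 129.1 116.1 116.7 114.2 114.  114.9 114.8] 119.52886
[142. 145. 143. 148. 131. 122.  75.  71.  72.  74.  75.  82.  91.  95.
 106. 113. 119. 121. 122. 123. 124. 124. 125. 124. 124. 124. 125. 103.
 102. 102. 101. 101. 101.]
```

C sits about 1.5 mm farther forward in the hand than B did, so I compensate. Now over the stack.

```bash
python3 -m creep '[{"tx":30,"ty":-0.5,"tz":0,"ax":0,"ay":0,"az":0,"hand":50},{"tx":65,"ty":-1,"tz":10,"ax":0,"ay":0,"az":0,"hand":50},{"tx":100,"ty":-1.2,"tz":25,"ax":0,"ay":0,"az":0,"hand":50},{"tx":117,"ty":-1.2,"tz":45,"ax":0,"ay":0,"az":0,"hand":50},{"tx":121.4,"ty":-1.2,"tz":65,"ax":0,"ay":0,"az":0,"hand":50},{"tx":121.4,"ty":-1.2,"tz":85,"ax":0,"ay":0,"az":0,"hand":50},{"tx":121.4,"ty":-1.2,"tz":97,"ax":0,"ay":0,"az":0,"hand":50},{"tx":121.4,"ty":-1.2,"tz":104,"ax":0,"ay":0,"az":0,"hand":50},{"tx":121.4,"ty":-1.2,"tz":104,"ax":0,"ay":0,"az":0,"hand":50},{"tx":121.4,"ty":-1.2,"tz":104,"ax":0,"ay":0,"az":0,"hand":50},{"tx":121.4,"ty":-1.2,"tz":104,"ax":0,"ay":0,"az":0,"hand":50}]'
python3 - <<'E'
from h import *
for i in range(3):
    robot.read_camera('scene'); plan(463.5,230.3,70,-.36)
c=snap('side','d8'); s=snap('scene','s8')
im=np.hstack([cv2.resize(c['pixels'][210:320,230:340],(400,400)),cv2.resize(s['pixels'][185:295,190:300],(400,400))]); cv2.imwrite('pics/c8.png',im)
E
```

```text
time_s: 17.8
position: [464.2, 231.8, 82.3]
eef_rot: [0.0, 0.823, 0.568, 0.001]
ft_force: [0.7, 0.1, -5.0]
opening: 57.2
t 17.85 pos [464.1 231.8  82.3] T [-1.7 -0.1 12.3] A [ 0.01 -0.01 -0.02] j6 0.74 F [-0.42  0.48 -4.72] open 56.8
t 17.9 pos [464.  231.8  82.2] T [-1.6  0.1 12.2] A [ 0.01 -0.01 -0.02] j6 0.74 F [-0.85 -0.63 -5.24] open 57.0
t 17.95 pos [463.9 231.8  82.1] T [-1.6  0.2 12.1] A [ 0.01 -0.01 -0.02] j6 0.74 F [-0.69 -0.79 -4.52] open 57.0
```

View pics/c8.png

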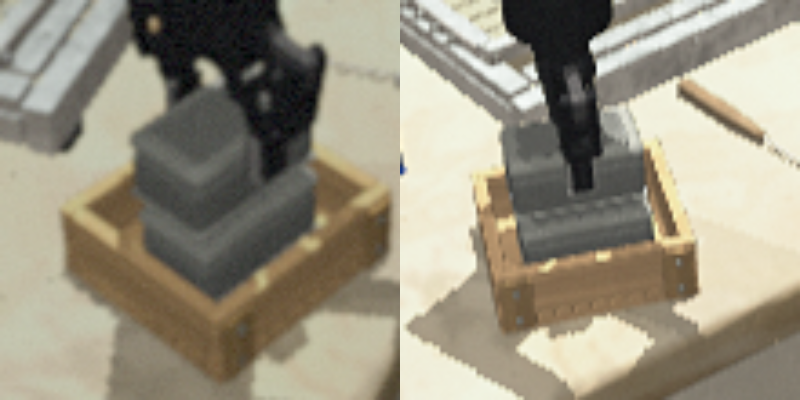

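Both views show the held tin about 12 mm above the lower one, slightly far along +y, which fits the remaining 1.6 mm. I correct that and lower.

```bash
python3 -m creep '[{"tx":-1.6,"ty":0.1,"tz":3,"ax":0,"ay":0,"az":0,"hand":50},{"tx":-1.6,"ty":0.1,"tz":7,"ax":0,"ay":0,"az":0,"hand":50},{"tx":-1.6,"ty":0.1,"tz":10,"ax":0,"ay":0,"az":0,"hand":50},{"tx":-1.6,"ty":0.1,"tz":11,"ax":0,"ay":0,"az":0,"hand":50},{"tx":-1.6,"ty":0.1,"tz":11,"ax":0,"ay":0,"az":0,"hand":50}]' && python3 -m creep '[{"tx":0,"ty":0,"tz":0.5,"ax":0,"ay":0,"az":0,"hand":50},{"tx":0,"ty":0,"tz":1,"ax":0,"ay":0,"az":0,"hand":50},{"tx":0,"ty":0,"tz":1,"ax":0,"ay":0,"az":0,"hand":50}]'
python3 - <<'E'
from h import *
plan(463.5,230.3,68,-.36)
E
```

```text
time_s: 18.55
position: [462.6, 230.1, 69.9]
eef_rot: [-0.0, 0.823, 0.568, -0.0]
ft_force: [0.6, -0.4, -5.4]
opening: 57.0
time_s: 18.85
position: [462.9, 230.2, 69.3]
eef_rot: [-0.0, 0.823, 0.568, 0.0]
ft_force: [0.5, -0.4, -4.7]
opening: 57.0
t 18.85 pos [462.9 230.2  69.3] T [0.3 0.5 1.3] A [ 0.   -0.   -0.02] j6 0.74 F [ 0.52 -0.38 -4.68] open 57.0
```

Still hanging free, so I go on lower in half-millimetre steps.

```bash
python3 -m creep '[{"tx":0.2,"ty":0.5,"tz":0.7,"ax":0,"ay":0,"az":0,"hand":50},{"tx":0.2,"ty":0.5,"tz":1.3,"ax":0,"ay":0,"az":0,"hand":50},{"tx":0.2,"ty":0.5,"tz":1.3,"ax":0,"ay":0,"az":0,"hand":50}]' && python3 -m creep '[{"tx":0,"ty":0,"tz":0.5,"ax":0,"ay":0,"az":0,"hand":50},{"tx":0,"ty":0,"tz":1,"ax":0,"ay":0,"az":0,"hand":50},{"tx":0,"ty":0,"tz":1,"ax":0,"ay":0,"az":0,"hand":50}]'
python3 - <<'E'
from h import *
plan(463.5,230.3,68,-.36)
E
```

```text
time_s: 19.15
position: [463.5, 230.2, 68.6]
eef_rot: [0.0, 0.823, 0.568, 0.0]
ft_force: [-2.5, 0.2, 3.0]
opening: 56.7
time_s: 19.45
position: [463.5, 230.3, 68.6]
eef_rot: [0.0, 0.823, 0.568, 0.001]
ft_force: [-4.0, -1.7, 11.5]
opening: 56.6
t 19.45 pos [463.5 230.3  68.6] T [ 0.  -0.   0.6] A [ 0.01 -0.01 -0.02] j6 0.74 F [-4.05 -1.72 11.46] open 56.6
```

Contact. I relieve the load, release, back off and inspect.

```bash
python3 -m creep '[{"tx":0,"ty":0,"tz":-1,"ax":0,"ay":0,"az":0,"hand":57},{"tx":0,"ty":0,"tz":-1,"ax":0,"ay":0,"az":0,"hand":75},{"tx":0,"ty":0,"tz":-1,"ax":0,"ay":0,"az":0,"hand":75},{"tx":0,"ty":0,"tz":-1,"ax":0,"ay":0,"az":0,"hand":75},{"tx":0,"ty":0,"tz":-1,"ax":0,"ay":0,"az":0,"hand":75},{"tx":0,"ty":0,"tz":-30,"ax":0,"ay":0,"az":0,"hand":75},{"tx":0,"ty":0,"tz":-75,"ax":0,"ay":0,"az":0,"hand":75},{"tx":-35,"ty":0,"tz":-100,"ax":0,"ay":0,"az":0,"hand":85},{"tx":-80,"ty":0,"tz":-110,"ax":0,"ay":0,"az":0,"hand":85},{"tx":-110,"ty":0,"tz":-110,"ax":0,"ay":0,"az":0,"hand":85},{"tx":-110,"ty":0,"tz":-110,"ax":0,"ay":0,"az":0,"hand":85}]'
python3 - <<'E'
from h import *
w=snap('wrist','w9'); rects(w,96,103,(400,530,160,300),100)
c=snap('side','d9'); s=snap('scene','s9')
for q in c,s:
    rects(q,98,105,(400,530,160,300),30); rects(q,42,50,(400,600,-450,0),100)
im=np.hstack([cv2.resize(c['pixels'][210:320,230:340],(400,400)),cv2.resize(s['pixels'][185:295,190:300],(400,400))]); cv2.imwrite('pics/c9.png',im)
E
```

```text
time_s: 20.55
position: [422.2, 124.6, 177.3]
eef_rot: [0.0, 0.824, 0.567, -0.001]
ft_force: [-0.1, -0.1, -0.7]
opening: 85.1
px [322.  57.] n 9774 xy 460.2 221.4 size 58 74 yaw(long from y) -0.363 z 100.9
px [291. 247.] n 858 xy 463.9 232.6 size 57 97 yaw(long from y) -0.366 z 102.3
px [324. 184.] n 420 xy 516.4 -91.7 size 59 98 yaw(long from y) -0.349 z 46.7
px [237. 227.] n 454 xy 462.4 233.0 size 63 95 yaw(long from y) -0.391 z 102.3
px [322. 195.] n 303 xy 513.2 -91.6 size 64 95 yaw(long from y) -0.339 z 46.7
```

View pics/c9.png

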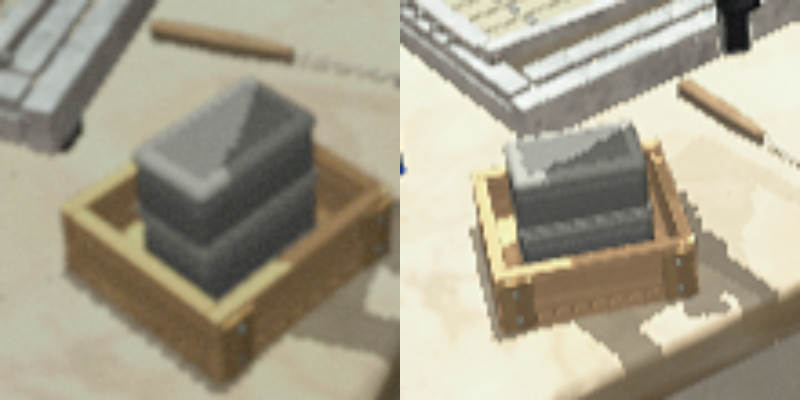

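The two tins are stacked flat and in line. The side camera puts the upper tin 0.5/1.3 mm from the lower and the scene camera 0.4/0.6 mm; yaws agree within 0.01 rad. The gripper is clear, so I hand in.

```bash
python3 -c "
from h import *
robot.job_done()"
```

```text
the job is handed in; nothing more can be done
```

The job is handed in at about 21 s of the 72 s allowed. The heaviest tin is flat in the crate and the second heaviest is squarely on top. The lightest still stands upright on the table.

- **Weights:** I lifted two tins. The middle one of the row read about 8.7 N (0.88 kg, heaviest), and the one farthest from the crate about 4.5–5 N (0.5 kg, second). I did not lift the tin nearest the crate: by elimination it is the lightest, because each weight range occurs once.
- **Placing:** I lowered both tins until the wrist force showed contact before opening the fingers.
- **Stack:** The top surface is level at about 101–102 mm, where 100 mm is expected. The two fixed cameras put the upper tin about 0.7 mm (scene camera) and 1.4 mm (side camera) from the lower one. Their yaws agree within 0.01 rad.
- **Lightest tin:** It measured in its original place at the end, within camera error.
- **Bystanders:** The fork looked unmoved in the last picture. I did not re-measure the timer, cup or rule, but the arm did not work near them.

One early move was refused because of a missing key, with no effect. No check failed; the small differences between cameras are within their calibration error.

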